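# Slide the slim stirrer drive under the clear bridge

## Robot

A 7-joint arm with a two-finger parallel gripper is mounted at the origin on the work surface. World frame = base frame: x ahead of the robot, y to its left, z up, the work surface at z = 0. Lengths are in m, angles in rad, forces in N, time in s.
With the tool pointing down it reaches from about 0.4 to 0.875 m from the base axis. Payload 19.3 kg.
Tool frame: the origin (TCP) lies at the very end of the fingers, on their centre line; the grasp point (between the pads) lies 19 mm behind it (manip.grip_depth is the distance from the TCP to the grasp point, in m); z points along the fingers, y is the direction in which the jaws open and shut (so a half turn about z gives the same grasp; the last joint's range is limited). The gripper opens to 85 mm and grips with 20 to 120 N. Pads are 22 mm wide; open, the fingers measure 114 mm over their backs; the gripper's body (76 mm by 85 mm) begins 54 mm behind the grasp point. The pads swing forward as they close: fully open they stand 13 mm farther back than shut.
Start: joints at [1.182, 0.521, -0.036, 1.599, 0.021, 1.021, -0.113], TCP at [0.196, -0.594, 0.231] pointing down, gripper open.
Joint ranges: [-2.91, 2.91], [-0.3, 2.13], [-1.5, 1.42], [0.17, 2.43], [-1.26, 4.41], [0.16, 1.93], [-2.52, 2.52]. Speed limits (rad/s): [1.89, 1.89, 2.39, 2.39, 3.01, 3.01, 3.01].

## Interface

Orientations are given as a 3x3 rotation matrix whose columns are the frame's x, y, z axes.
In Python, from station import manip gives the robot as it stands. Calls block until the motion is done:
- manip.goto(position, orientation): joint-space move of the TCP to a pose.
- manip.line_to(position, orientation=None, speed=0.15, max_force=None): straight line of the TCP; orientation=None keeps the orientation; speed is the mean speed in m/s. With max_force (N) it stops when the force on the tool has changed by that much, and returns True; else False.
- manip.movej(angles): joint-space move.
- manip.open() and manip.clamp(effort=None): open the fingers fully, or close them until they stop; effort is the grip in N (None keeps the last).
- manip.sleep(seconds).
- manip.inverse_kinematics(position, orientation): joint angles nearest the present ones, or None.
- manip.read_camera(name): name is "side" or "top"; returns a dict with "color" (420x560x3 uint8, red, green, blue), "fx", "fy", "cx", "cy" (pixels), "xyz" and "attitude" of the camera in the world. Camera axes: x right, y up, looking along -z (the intrinsics and any distortion apply to the point x, -y, -z); pixel columns grow to the right and rows downward; lengths in m; the calibration is good to about 2 mm. A picture is of the moment at which its call begins. There is no depth.
A pose or a line that the arm cannot do raises manip.MotionError and nothing moves.
- manip.sign_off(): hands the job in, once; it reports no verdict.
Trained networks look in the newest picture that a camera, given by its name, has taken for a name from the list of things; names that differ only in an ending like _2 or _b are one class to them, and where a whole thing is asked for, a point or a joint stands for the part that bears it (a point fixed in the world has none). Each returns a list of dicts, best first, with "score" (0 to 1); they miss things now and then, are a little off and sometimes report something else, mostly with a low value. They report only what shows in the picture. A call takes as long as a camera call. They do not tell look-alikes from the thing itself.
- manip.recognise(thing, camera): "box" ([centre column, centre row, width, height] in pixels, round what is visible of it).
- manip.silhouettes(thing, camera): "pixels" (420x560 bool, what is visible of it) and "box" ([centre column, centre row, width, height] in pixels, round what is visible of it).
Readings, each from a call of its own:
- manip.read_clock(): time.
- manip.read_joints(): joint angles.
- manip.read_qd(): joint speeds.
- manip.read_tau(): joint torques, N m.
- manip.read_position(): TCP position.
- manip.read_tcp_rot(): TCP orientation.
- manip.read_ft_force(): force on the tool from outside, world axes, zero at the start.
- manip.read_moment(): the same for the moment, N m.
- manip.read_gripper_width(): finger opening in m.
Only numpy, scipy, OpenCV 4.12 (cv2) and the standard library are available. Lean on these libraries where they do the work, as an engineer would, in place of code of your own. Each camera call takes 0.05 s, during which the arm holds its last target. There are 200 camera calls.

## Task

Push the flat blue stirrer drive along the table, white ring first, in under the low clear bridge that carries the jar, until its leading edge is fully home and square against the red stop at the bridge's far end. Only push it: do not lift, carry or tip it, do not upset or shift the jar, and leave the other things on the table alone. Finish with the hand clear of everything.

Things in the scene. Friction and masses are not known exactly. Their poses are not given: they have to be found in the camera images.
- drive: flat blue slab, 160 (x) x 100 (y) x 20 mm thick, 0.5 kg, loose on the table. Origin: centre of its underside; z up. +x: leading end (72 mm white ring on top, centred 30 mm ahead of the origin); -x: trailing end (black strip, grey knob 20 mm wide, 10 high, at x -55, y +18). Starts before the bridge's mouth, up to 25 mm off line and 0.2 rad turned. Home, its last 57 mm still stick out of the mouth
- drive_front (a point): middle of the drive's leading face, 80 mm ahead of its origin, 10 mm above its underside; axes as the drive's
- drive_rear (a point): middle of the drive's trailing face, 80 mm behind its origin, 10 mm above its underside; axes as the drive's
- bridge: fixed low bridge: clear deck 105 (x) x 156 (y) mm, underside 26 mm up, top 32 (screw heads 35), on two solid aluminium side rails 16 mm wide, 124 mm apart inside. Origin: on the table under the deck's centre. +x: the way in, roughly to the robot's left, from the open mouth (x -52.5) to the red stop bar (face at x +50; 156 wide, 14 thick, 16 high); z up
- bridge_mouth (a point): middle of the bridge's mouth, 52.5 mm before its origin, 10 mm above the table; axes as the bridge's
- bridge_stop (a point): middle of the red stop bar's face that the leading edge must meet, 50 mm past the bridge's origin, 10 mm above the table; axes as the bridge's
- jar: clear jar with white lid, 68 mm across, 85 mm tall, loose, standing on the bridge's deck near its centre; origin: centre of its underside; must stay
- reagent: white bottle with orange cap, 52 mm across, 110 mm tall, loose, beside the bridge on its -y side (the side farther from the robot); origin: centre of its underside; must stay
- weight: brass weight, 32 mm across, 50 mm tall, loose, beside the bridge on its +y side (the robot's side); origin: centre of its underside; must stay
- beaker: green glass beaker, 72 mm across, 90 mm tall, loose, to the robot's right; origin: centre of its underside; must stay
- driver: screwdriver lying loose, to the robot's right; origin: on the table under it; must stay
- collar: steel collar, 50 mm across, 22 mm high, loose, to the robot's left; origin: centre of its underside; must stay
- block: wooden block 90 x 50 x 30 mm, loose, to the robot's left; origin: centre of its underside; must stay
Things that resemble listed ones, but are neither listed nor needed, are in the scene too. Of the things that look like the bridge, take the one that is farthest to the robot's left at the start.

How it is judged:
By the outcome, as a careful person would: the job done as asked, in the order asked, and still so for the second after the job is handed in, with the robot touching nothing.
It also fails if it takes over 67 s, if anything falls off the work surface, if the arm or the gripper's body presses on something with over 40 N, if the wrist force passes 120 N, or if a joint passes its speed limit or range.

## Working session

There is one attempt and no reset: what is moved stays moved. The work goes in short steps, each a Python script; the robot and the scene stay as the last script left them, time stands still between calls to the robot, and variables do not carry over. Pictures are saved under pics/ and viewed, about 8 in all and at most 12, crops included, and the job is handed in when it is done.

```bash
ls; mkdir -p pics; python3 - <<'E'
from station import manip
import cv2,numpy as np
for n in("top","side"):
    c=manip.read_camera(n); cv2.imwrite(f"pics/{n}0.png",c["color"][:,:,::-1])
    print(n,{k:(np.round(v,4).tolist() if k!="color" else 0) for k,v in c.items()})
    for t in("drive","bridge","jar","reagent","weight"):
        print(t,[(round(d["score"],2),np.round(d["box"]).tolist()) for d in manip.recognise(t,n)])
print(manip.read_clock(),manip.read_tcp_rot())
E
```

```text
pics
top {'color': 0, 'fx': 388.2792, 'fy': 388.2792, 'cx': 275.4356, 'cy': 215.7668, 'xyz': [0.4212, -0.0112, 1.2746], 'attitude': [[-0.0215, 0.9933, -0.1139], [-0.9996, -0.0232, -0.0139], [-0.0165, 0.1135, 0.9934]]}
drive [(0.72, [295.0, 214.0, 52.0, 43.0])]
bridge [(0.93, [284.0, 151.0, 54.0, 55.0]), (0.68, [227.0, 227.0, 43.0, 54.0]), (0.59, [308.0, 283.0, 55.0, 55.0]), (0.32, [294.0, 215.0, 52.0, 38.0])]
jar [(0.74, [225.0, 223.0, 27.0, 22.0])]
reagent [(0.55, [218.0, 184.0, 16.0, 17.0]), (0.37, [226.0, 223.0, 23.0, 21.0])]
weight [(0.46, [228.0, 264.0, 12.0, 6.0]), (0.43, [296.0, 212.0, 55.0, 38.0])]
side {'color': 0, 'fx': 381.3833, 'fy': 381.3833, 'cx': 281.4304, 'cy': 210.6999, 'xyz': [0.1033, 0.7478, 0.881], 'attitude': [[-0.8425, 0.3637, -0.3974], [-0.5387, -0.5678, 0.6224], [0.0007, 0.7385, 0.6743]]}
drive [(0.92, [290.0, 212.0, 44.0, 39.0])]
bridge [(0.74, [234.0, 199.0, 47.0, 32.0]), (0.71, [290.0, 217.0, 43.0, 42.0]), (0.66, [260.0, 261.0, 68.0, 49.0]), (0.62, [357.0, 235.0, 50.0, 37.0])]
jar [(0.79, [261.0, 248.0, 25.0, 35.0])]
reagent [(0.74, [219.0, 242.0, 18.0, 35.0]), (0.23, [290.0, 216.0, 44.0, 40.0])]
weight [(0.48, [302.0, 276.0, 13.0, 17.0])]
0.6 [[ 9.49609438e-01  3.13435659e-01 -4.29668706e-05]
 [ 3.13435662e-01 -9.49609436e-01  7.00274902e-05]
 [-1.88526332e-05 -7.99661151e-05 -9.99999997e-01]]
```

```bash
python3 - <<'E'
import cv2
for n,(x0,y0,x1,y1) in dict(top=(170,110,370,260+0),side=(180,160,380,310)).items():
    im=cv2.imread(f"pics/{n}0.png")[y0:y1,x0:x1]
    cv2.imwrite(f"pics/{n}0c.png",cv2.resize(im,None,fx=4,fy=4,interpolation=cv2.INTER_CUBIC))
E
```

```text
(no output)
```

View pics/top0.png

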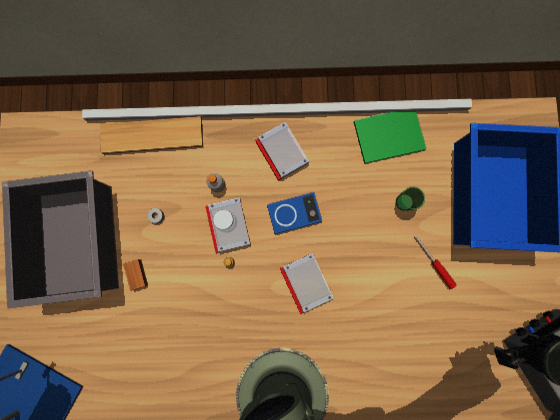

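View pics/top0c.png

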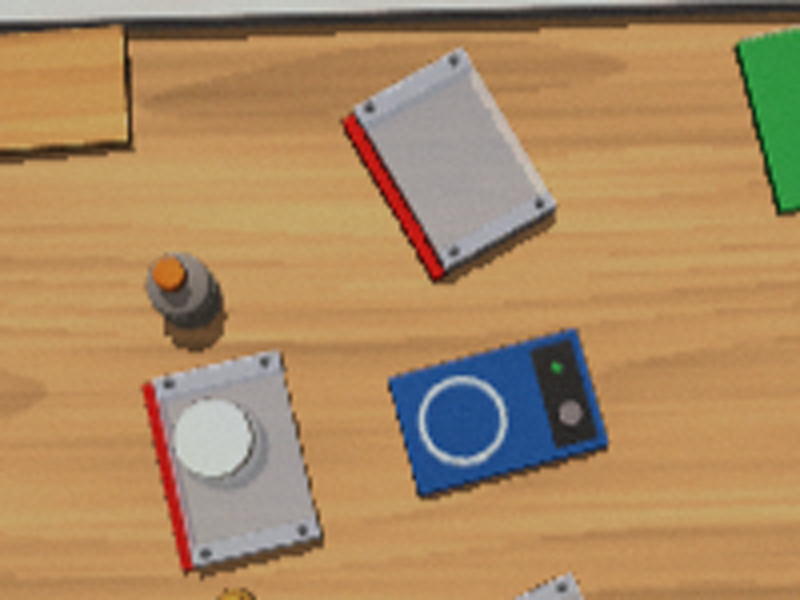

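View pics/side0c.png

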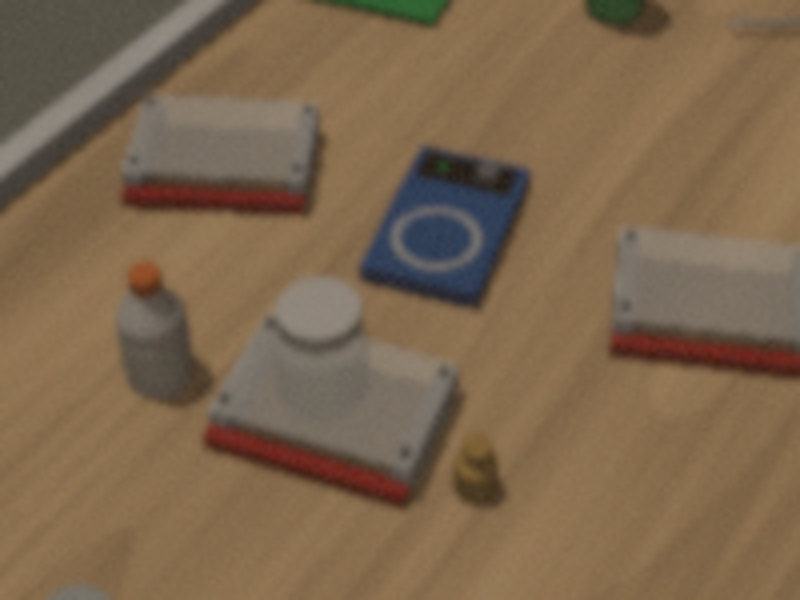

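The top view shows the jar's bridge at about (227,225), the leftmost of three, with its red stop on the left and its mouth on the right. The drive is at (295,213) with its ring towards the mouth, about 60 mm away and close to in line. I'll fit both poses from the corner pixels and check them against the side view.

```bash
cat > h.py <<'E'
from station import manip
import numpy as np, cv2
from scipy.optimize import least_squares
def proj(c,P):
    q=(np.asarray(P,float)-c["xyz"])@np.array(c["attitude"])
    return np.c_[c["cx"]+c["fx"]*q[:,0]/-q[:,2], c["cy"]-c["fy"]*q[:,1]/-q[:,2]]
def place(p,L):
    L=np.asarray(L,float);c,s=np.cos(p[2]),np.sin(p[2])
    return np.c_[p[0]+c*L[:,0]-s*L[:,1],p[1]+s*L[:,0]+c*L[:,1],L[:,2]]
def fit(c,L,px,g):
    r=least_squares(lambda p:(proj(c,place(p,L))-px).ravel(),g)
    return r.x,np.sqrt(np.mean(r.fun**2))
D=[(.08,-.05,.02),(-.08,-.05,.02),(-.08,.05,.02),(.08,.05,.02)]
B=[(-.0525,-.078,.032),(-.0525,.078,.032),(.064,-.078,.016),(.064,.078,.016)]
E
python3 - <<'E'
from h import *
t=manip.read_camera("top"); s=manip.read_camera("side")
cr=lambda a:np.array(a)/4-.375+[170,110]
d,e1=fit(t,D,cr([(390,380),(577,330),(607,445),(420,495)]),[.5,0,1.6])
b,e2=fit(t,B,cr([(280,352),(322,540),(145,385),(188,572)]),[.5,.1,1.6])
print("drive",d,e1,"bridge",b,e2)
c,sn=np.cos(b[2]),np.sin(b[2]); r=d[:2]-b[:2]
print("drive in bridge",c*r[0]+sn*r[1],-sn*r[0]+c*r[1],d[2]-b[2])
out=[]
for cam,(x0,y0) in((t,(170,110)),(s,(180,160))):
    im=cv2.resize(cam["color"][y0:y0+150,x0:x0+200,::-1],None,fx=4,fy=4)
    for P in(place(d,D),place(b,[B[0],B[1],B[3],B[2]]),place(b,[(.05,-.078,.016),(.05,.078,.016)]),place(d,[(-.055,.018,.03),(.03,0,.02)])):
        q=((proj(cam,P)-[x0,y0]+.5)*4).astype(np.int32)
        cv2.polylines(im,[q],len(q)>2,(0,255,255),1)
    out.append(im)
cv2.imwrite("pics/ov.png",cv2.resize(np.vstack([out[0][200:],out[1][:560]]),None,fx=.6,fy=.6,interpolation=cv2.INTER_AREA))
E
```

```text
drive [ 0.57371655 -0.05507081  1.80668479] 0.42684678768678763 bridge [0.53908824 0.15522208 1.77932218] 0.3823698319201332
drive in bridge -0.21290602922887827 0.009656227742119224 0.0273626145839454
```

View pics/ov.png

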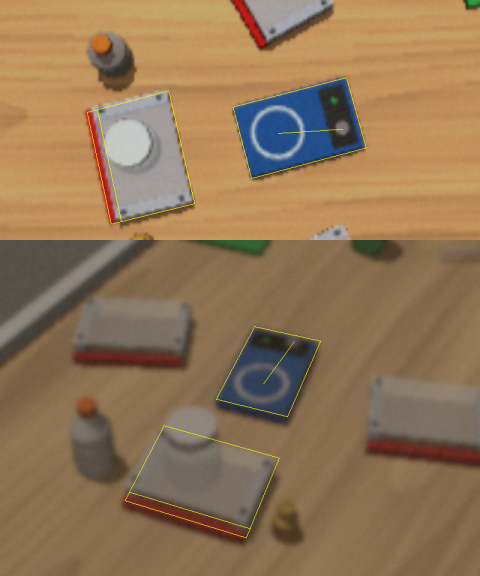

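The overlay matches both views: it is within a pixel or so from the top and about 4 mm off from the side. The drive sits about 10 mm to bridge +y and is turned +0.03 rad. I'll nudge it sideways into line with a flat push on its near long side, then look again.

```bash
cat >> h.py <<'E'
b=np.array([0.53908824,0.15522208,1.77932218])
def R(dirang):  # tool x along the push direction, z down
    c,s=np.cos(dirang),np.sin(dirang)
    return np.array([[c,s,0],[s,-c,0],[0,0,-1.]])
def W(x,y,z): return place(b,[(x,y,z)])[0]
def bestR(p,a):
    for k in(0,np.pi):
        if manip.inverse_kinematics(p,R(a+k)) is not None: return R(a+k)
def drive_px(c):
    hsv=cv2.cvtColor(c["color"],cv2.COLOR_RGB2HSV); m=cv2.inRange(hsv,(100,120,50),(125,255,255))
    return m
E
python3 - <<'E'
from h import *
a=b[2]-np.pi/2
x=-.205
p0=W(x,.10,.12); r=bestR(p0,a)
q=[manip.inverse_kinematics(W(x,y,z),r) for y,z in((.1,.12),(.1,.006),(.06,.006))]
print(r.tolist(),[None if i is None else np.round(i,2) for i in q])
manip.clamp(20); print(manip.read_gripper_width())
manip.goto(p0,r); manip.line_to(W(x,.10,.006))
print(manip.read_position(),W(x,.1,.006),manip.read_ft_force())
manip.line_to(W(x,.075,.006),speed=.06)
f=manip.line_to(W(x,.05+.011,.006),speed=.02,max_force=15)
print(f,manip.read_ft_force(),manip.read_clock())
c=manip.read_camera("side"); im=c["color"][140:290,220:420,::-1]
cv2.imwrite("pics/s1.png",cv2.resize(im,None,fx=3,fy=3,interpolation=cv2.INTER_CUBIC))
manip.line_to(W(x,.09,.006),speed=.1)
manip.line_to(W(x,.09,.08),speed=.2)
p1=W(-.36,0,.08); r1=bestR(p1,b[2]); print(r1)
manip.goto(p1,r1)
c=manip.read_camera("top"); im=c["color"][150:270,200:360,::-1]
cv2.imwrite("pics/t1.png",cv2.resize(im,None,fx=5,fy=5,interpolation=cv2.INTER_CUBIC))
print(manip.read_clock())
E
```

```text
[[0.9783371524224832, 0.20701791272705566, 0.0], [0.20701791272705566, -0.9783371524224832, 0.0], [0.0, 0.0, -1.0]] [array([ 0.18,  0.48, -0.22,  2.04,  0.17,  0.63, -1.51]), array([ 0.07,  0.69, -0.08,  2.09,  0.14,  0.37, -1.48]), array([ 0.06,  0.72, -0.09,  1.99,  0.14,  0.43, -1.49])]
-5.08659544519299e-05
[ 0.48405469 -0.06614199  0.00661434] [ 0.4836932  -0.06603883  0.006     ] [ 0.15152372 -0.52081642  0.11294096]
False [-0.32984409  0.47642626 -0.27230167] 5.975
[[-0.20701791  0.97833715  0.        ]
 [ 0.97833715  0.20701791  0.        ]
 [ 0.          0.         -1.        ]]
8.4417
```

View pics/s1.png

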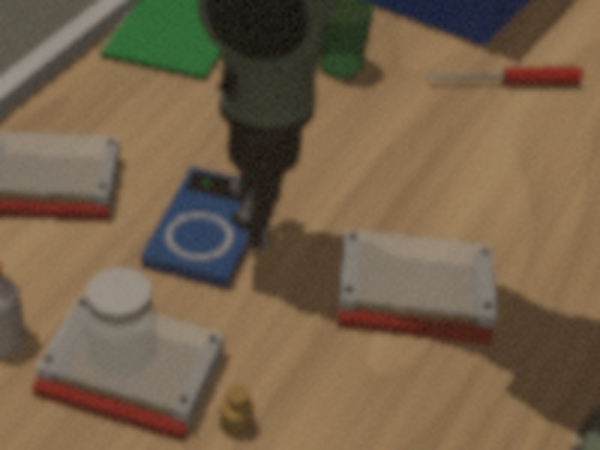

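View pics/t1.png

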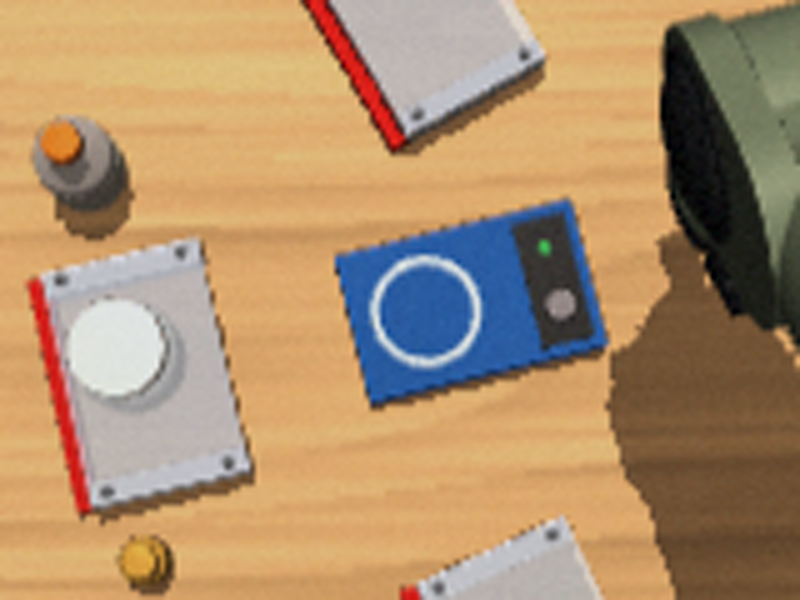

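The hand has cleared the drive, and the drive looks better lined up. I'll refit both poses in this one picture.

```bash
python3 - <<'E'
from h import *
t=manip.read_camera("top")
cr=lambda a:np.array(a)/5-.4+[200,150]
d,e1=fit(t,D,cr([(336,257),(572,200),(605,343),(374,403)]),[.5,0,1.6])
bb,e2=fit(t,B,cr([(200,238),(251,472),(32,282),(83,513)]),[.5,.1,1.6])
print(d,e1,bb,e2)
for z in (b,bb):
    c,s=np.cos(z[2]),np.sin(z[2]); r=d[:2]-z[:2]
    print(c*r[0]+s*r[1],-s*r[0]+c*r[1],d[2]-z[2])
m=drive_px(t); n,l,st,ce=cv2.connectedComponentsWithStats(m)
for i in range(1,n):
    if st[i,4]>300: print(st[i],ce[i])
E
```

```text
[ 0.58357471 -0.05435582  1.79138075] 0.5165662382354584 [0.54020666 0.15574535 1.77855674] 0.30734876159114094
-0.2142473415913688 -0.0001363876974615763 0.012058565926033493
-0.2145284936447707 0.0009019215816008092 0.012824010145032094
[ 469  123   91  129 7416] [503.76119202 190.23611111]
[267 191  54  40 778] [292.79691517 210.49614396]
[   0  345   81   75 3992] [ 33.36347695 389.21518036]
```

```bash
python3 - <<'E'
from h import *
r=bestR(W(-.36,0,.08),b[2])
manip.line_to(W(-.36,0,.006),r,speed=.1)
manip.line_to(W(-.312,0,.006),speed=.1)
print(manip.line_to(W(-.235,0,.006),speed=.04,max_force=12),manip.read_ft_force(),manip.read_clock())
c=manip.read_camera("top"); im=c["color"][150:270,200:360,::-1]
cv2.imwrite("pics/t2.png",cv2.resize(im,None,fx=5,fy=5,interpolation=cv2.INTER_CUBIC))
E
```

```text
False [ 0.27364926 -1.72974738 -0.55839906] 12.0917
```

View pics/t2.png

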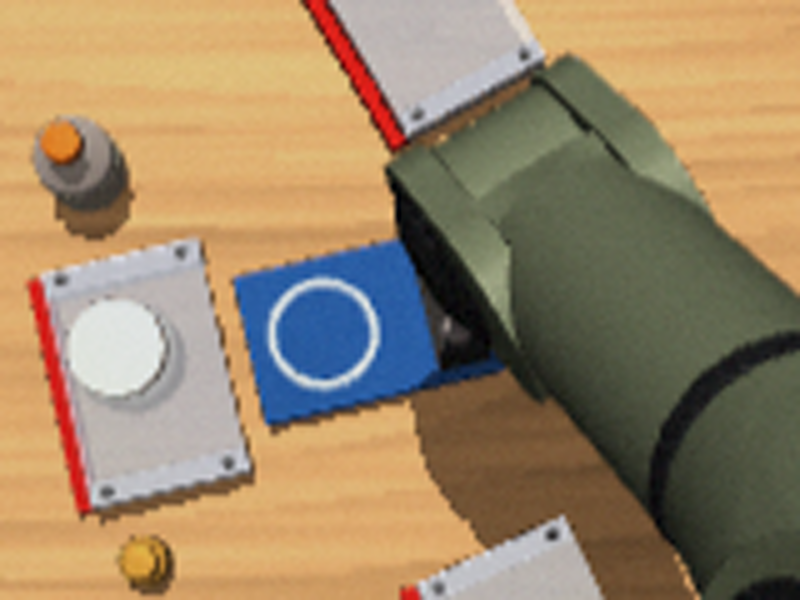

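The leading edge runs from (234,277) to (270,422). It is centred on the mouth and square to it within about 0.02 rad, so I'll push it home.

```bash
python3 - <<'E'
from h import *
def xb(): 
    r=manip.read_position()-np.array([b[0],b[1],0]);return np.round([np.cos(b[2])*r[0]+np.sin(b[2])*r[1],-np.sin(b[2])*r[0]+np.cos(b[2])*r[1]],4)
print(manip.line_to(W(-.135,0,.006),speed=.05,max_force=10),xb(),manip.read_ft_force())
print(manip.line_to(W(-.105,0,.006),speed=.012,max_force=18),xb(),manip.read_ft_force(),manip.read_clock())
manip.sleep(.3); print(xb(),manip.read_ft_force(),manip.read_moment())
E
```

```text
False [-0.135 -0.   ] [1.00728781 0.06252709 1.19215048]
True [-0.1176 -0.0002] [ 0.41999476 -0.85625325  0.04908297] 15.85
[-0.1177  0.0002] [-1.31127294  1.2157423   0.07632357] [0.00287935 0.00172539 0.01510448]
```

Contact came at tool x = -0.1176, where I expected about -0.121. I'll seat it once more, back off and look.

```bash
python3 - <<'E'
from h import *
for i in range(2):
    print(manip.line_to(W(-.108,0,.006),speed=.01,max_force=25),manip.read_position()-W(-.1176,0,.006),manip.read_ft_force())
manip.line_to(W(-.17,0,.006),speed=.1); manip.line_to(W(-.17,0,.15),speed=.2)
r=manip.read_tcp_rot(); manip.goto(W(-.42,0,.2),r)
t=manip.read_camera("top"); s=manip.read_camera("side")
f=lambda c,x,y,w,h,k:cv2.resize(c["color"][y:y+h,x:x+w,::-1],None,fx=k,fy=k,interpolation=cv2.INTER_CUBIC)
cv2.imwrite("pics/t3.png",f(t,195,160,110,80,7)); cv2.imwrite("pics/s3.png",f(s,200,190,130,100,6))
print(manip.read_clock())
E
```

```text
True [-0.00031266 -0.00011679 -0.00052994] [ 0.54279534 -1.73054922  0.80949404]
True [-0.00058033 -0.00022206 -0.00071887] [ 1.1675783  -1.73576405  1.16760371]
19.9167
```

View pics/t3.png

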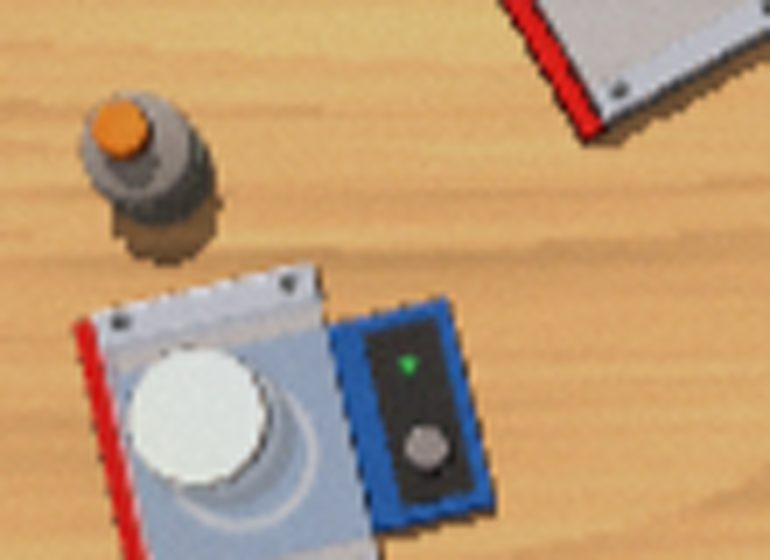

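View pics/s3.png

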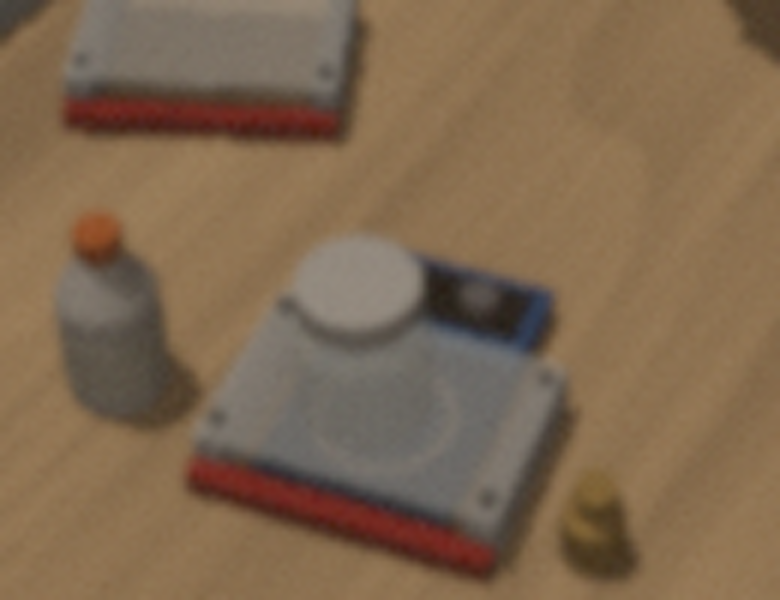

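```bash
python3 - <<'E'
from h import *
t=manip.read_camera("top")
cr=lambda a:np.array(a)/7-.43+[195,160]
L=[(-.08,-.05,.02),(-.08,.05,.02)]
d,e=fit(t,L,cr([(447,298),(495,507)]),[.55,.12,1.78])
c,s=np.cos(b[2]),np.sin(b[2]); r=d[:2]-b[:2]
print("in bridge (want x -.030)",c*r[0]+s*r[1],-s*r[0]+c*r[1],d[2]-b[2],e,manip.read_ft_force())
manip.sign_off()
E
```

```text
in bridge (want x -.030) -0.02705009210937754 -0.0009128575312364945 -0.0017768325753875214 0.040219423968833365 [-0.70910724  0.08969215  0.3685776 ]
the job is handed in; nothing more can be done
```

The drive is home under the jar's bridge, white ring first and square against the red stop, and the job is handed in. I nudged it sideways by about 10 mm to line it up, then pushed it from behind with closed fingers until it met the stop.

- **Seating:** I pressed it home three times, at limits of 18, 25 and 25 N. Each time it stopped within about 0.5 mm of the same place.
- **Final pose:** The last top-view fit puts the drive 1 mm off the bridge's centre line and turned 0.002 rad. Along the bridge it read 3 mm past nominal home (-27 mm against -30 mm). The contact position was also about 3 mm past the expected one, which I put down to camera calibration error.
- **Stop contact:** In the side picture the drive's leading edge lies evenly along the red stop.
- **Other things:** The jar was still standing on the deck, and the bottle and weight looked unmoved. I did not check the beaker, screwdriver, collar or block again at the end, but the hand never worked near them.
- **Clearance and time:** The hand finished about 0.2 m above the table, well away from the bridge, at about 20 s.

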